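# Plug in the cut-out relay, then hold the spinning bolt head behind the frame-clamp bracket

## Task

The nut driver on the screen-frame clamp is running, but the bolt slowly turns round with the nut. First plug the square-footed torque cut-out relay upright and fully home into the square socket of the relay base and let go of it; then reach down into the narrow gap behind the bracket plate, take the hidden hex bolt head firmly between the fingers so that it stops turning, and finish while still holding it like that. Leave the other things on the bench where they are.

Things in the scene. Friction and masses are not known exactly. Their poses are not given: they have to be found in the camera images.
- relay_grip (a point): Centre of the grip block of the loose relay (about 60 g), standing upright on its foot at the start: a plain white cube, 30 x 30 x 30 mm, sides along x and y, z up. Below it a black square foot, 20 x 20 mm and 16 mm long, parallel to the cube. This point is 31 mm above the foot's end, 15 mm above the shoulder. Fits in any quarter turn.
- square_socket (a point): Centre of the square socket's mouth, on the top face of the fixed grey relay base (100 x 56 x 28 mm, long side along x, z up). Hole 22 x 22 mm, sides along x and y, 18 mm deep, rim chamfered. Home, the relay's shoulder rests on the top face, its grip centre 15 mm above this point. A round socket 48 mm along +x stays empty.
- gap (a point): Fixed point at the bolt head's centre, mid-gap, 70 mm above the bench. x: along the level bolt axis, from the bracket plate towards the rail (away from the robot); y: along the gap; z up. The gap is 44 mm wide along x (22 mm each side of this point), open above and at both ends; its floor is 60 mm below.
- bolt_head (a point): Centre of the steel hex bolt head in the middle of the gap (same point as gap, but it turns with the bolt): 24 mm across flats, 27.7 mm across corners, 14 mm long along its axis x. With the bolt's angle at 0 two flats face +y and -y.
- bolt (a joint): Angle of the bolt about its axis (rad; grows as it turns; two flats face +y and -y of the gap at each multiple of 1.047). The driver turns it at about 0.3 rad/s with a weak torque of about 0.05 N m until it is held; a firm pinch of 30 N or more at any angle stops it.
- timer_centre (a point): Centre (half-way up, 24 mm) of a loose round grey timer module, 32 mm in diameter, 48 mm tall with a round foot; leave alone.
- ink_can: Loose metal ink can, 90 mm diameter, 110 mm tall, origin under its centre; leave alone.
- ink_jar: Loose ink jar, 64 mm diameter, 75 mm tall, origin under its centre; leave alone.
- wash_bottle: Loose white bottle, 60 mm diameter, 150 mm tall, origin under its centre; leave alone.
- tape_roll: Loose roll of card tape lying flat, 76 mm diameter, 24 mm high, origin under its centre; leave alone.
- relay: The same relay; its origin is the centre of its foot's end, 31 mm below relay_grip.
- bracket: The fixed frame clamp, origin on the bench 70 mm below gap, same axes. Grey bracket plate 100 mm wide, top 100 mm above the bench, on the gap's -x side; a 24 mm spacer on it carries the bolt up to 9 mm from the head's centre. Aluminium rail 140 mm long, top 66 mm above the bench, on the +x side. Nut driver motor, 48 mm thick, top at 94 mm, reaches from the plate to 175 mm on the -x side.
- wrench: Loose steel wrench, 170 mm long, beyond the work; origin at its middle; leave alone.
- spatula: Loose ink spatula, 200 mm long, to the left of the clamp; origin at its middle; leave alone.
- squeegee: Loose wooden squeegee with a rubber blade, 220 mm long, beyond the clamp; origin under its middle; leave alone.
Things that resemble listed ones, but are neither listed nor needed, are in the scene too. Leave any turquoise look-alike of the relay alone.

How it is judged:
By the outcome, as a careful person would: the job done as asked, in the order asked, and still so for the second after the job is handed in, while the arm keeps its last pose, push and grip.
It also fails if it takes over 51 s, if anything falls off the work surface, if the arm or the gripper's body presses on something with over 40 N, if the wrist force passes 120 N, or if a joint passes its speed limit or range.

## Robot

A 6-joint arm with a two-finger parallel gripper is mounted at the origin on the work surface. World frame = base frame: x ahead of the robot, y to its left, z up, the work surface at z = 0. Lengths are in m, angles in rad, forces in N, time in s.
With the tool pointing down it reaches from about 0.35 to 0.85 m from the base axis. Payload 8.1 kg.
Tool frame: the origin (TCP) lies midway between the tips of the shut fingers; the grasp point (between the pads) lies 19 mm behind it; z points along the fingers, y is the line along which they close (so a half turn about z gives the same grasp; the last joint's range is limited). The gripper opens to 93 mm and grips with 3 to 60 N. Pads are 15 mm wide; open, the fingers measure 128 mm over their backs; the gripper's body (75 mm by 188 mm) begins 65 mm behind the grasp point.
Start: joints at [1.037, 0.13, 1.488, -0, 1.523, -0.085], TCP at [0.26, 0.541, 0.219] pointing down, gripper open.
Joint ranges: [-2.96, 2.96], [-0.89, 2.26], [0.02, 2.5], [-1.34, 4.48], [0, 2.73], [-2.66, 2.66]. Speed limits (rad/s): [2.39, 2.39, 2.79, 3.14, 3.14, 3.14].

## Interface

Orientations are given as a rotation vector (axis times angle).
In Python, from plant import robot, cams gives the robot as it stands. The module is installed in compiled form; this text tells all that it offers.
- The arm moves only by the tool play_rows, never from a script. Its arguments are lists of equal length, an entry for each row: "slide": the shift along the tool's x, y, z scaled (see below), a list of three; "twist": the turn, a rotation vector about the tool's x, y, z scaled (see below), a list of three. A call has exactly 8 rows; each row shifts and turns the commanded pose from where the row before left it, along the tool's axes as they then stand; what a row does not reach is not made up. The controller multiplies each number of a shift by 25 cm and each number of a turn by 60 degrees. A row lasts 1/10 s, in which the tool goes at most 50 mm and 8.59 degrees, less where a joint would pass 70% of its speed; a pose out of reach is approached as far as the arm can. A call with a number of a shift or a turn outside -1 to 1 is refused whole. A call with a gripper value outside its range is refused whole. "fingers" is the closure, from -1 (fully open) to 1 (shut), set as the call begins (left out, the last holds). The fingers move at their own pace and stop on an object; "force" is the grip in N (left out, the last holds). Time passes only in rows, so rows that do not move let the fingers close, or fill a call up. It gives the time, the measured TCP pose, the force, the opening and the grip force at its end, in the units of the state.
- robot.read_state(): the state, without advancing time (a new reading comes with each control period).
- cams.read_camera(name): name is "scene" or "top" or "wrist"; returns (picture, depth): 420x560x3 uint8, red, green, blue; 420x560 float32, m along the optical axis (not along the pixel's ray), 0 where there is no reading.
- cams.get_calibration(name): a dict with "fx", "fy", "cx", "cy" (pixels), "k1" (the pictures are not rectified: a ray, as slopes to the right and down, at radius r is drawn at 1 + k1 r^2 times it, then the intrinsics apply), "world_from_camera" (4x4, takes a point from camera to world coordinates). Camera axes: x right, y down, z forward; pixel columns grow to the right and rows downward; lengths in m; the calibration is good to about 2 mm. A picture is of the moment at which its call begins: read the wrist's pose just before it. get_calibration takes no time and is no camera call; for the wrist camera it gives the pose at the moment of the call.
- robot.close_job(): hands the job in; it is judged then, once.
The state is a dict: "t": time; "q": joint angles; "dq": joint speeds; "joint_torque": joint torques, N m; "tool_pos": TCP position; "orientation": TCP orientation; "force": force on the tool from outside, world axes, zero at the start; "wrist_torque": the same for the moment, N m; "opening": finger opening in m; "gripper_force": force on a finger pad.
Only numpy, scipy, OpenCV 4.12 (cv2) and the standard library are available. Lean on these libraries where they do the work, as an engineer would, in place of code of your own. Each camera call takes 0.05 s, during which the arm holds its last target. There are 200 camera calls.

## Working session

There is one attempt and no reset: what is moved stays moved. The work goes in short steps, Python scripts to look and compute and a tool call to move; the robot and the scene stay as the last step left them, time stands still between calls to the robot, and variables do not carry over. Pictures are saved under pics/ and viewed, at most 10 in all, crops included, and the job is handed in when it is done.

Besides the shell and the picture viewer there is one more tool, called after "Emit:" in YAML: its name, and indented under it one key for each argument. play_rows: Moves the arm, as the interface text tells. Shifts and turns lie within -1 to 1; 1 stands for 25 cm of shift or 60 degrees of turn. Its arguments: {"type":"object","properties":{"slide":{"type":"array"},"twist":{"type":"array"},"fingers":{"type":"number"},"force":{"type":"number"}},"required":["slide","twist"]}

```bash
mkdir -p pics; ls
cat > h.py <<'E'
import numpy as np, cv2
from plant import robot, cams
from scipy.spatial.transform import Rotation as R
def cloud(d,c):
    h,w=d.shape; v,u=np.mgrid[0:h,0:w].astype(np.float32)
    K=np.array([[c["fx"],0,c["cx"]],[0,c["fy"],c["cy"]],[0,0,1]])
    D=np.array([c["k1"],0,0,0.])
    n=cv2.undistortPoints(np.stack([u.ravel(),v.ravel()],1)[:,None],K,D)[:,0]
    n=n.reshape(h,w,2); T=np.array(c["world_from_camera"])
    P=np.dstack([n*d[...,None],d])@T[:3,:3].T+T[:3,3]
    P[d==0]=np.nan
    return P
def shot(name,save=None):
    c=cams.get_calibration(name); im,d=cams.read_camera(name)
    if save: cv2.imwrite('pics/'+save,cv2.cvtColor(im,cv2.COLOR_RGB2BGR))
    return im,d,c,cloud(d,c)
E
python3 - <<'E'
from h import *
for n in("top","scene"):
    im,d,c,P=shot(n,n+'0.png'); np.savez(n+'0.npz',im=im,P=P)
    print(n,c["world_from_camera"][:3,3].round(3),c["fx"],c["k1"])
s=robot.read_state();print(s)
E
```

```text
pics
top [ 0.492 -0.006  0.958] 386.2633872617652 0.0032020727912322653
scene [ 1.265 -0.022  0.91 ] 501.5015213481596 -0.05916487095967836
{'t': 0.1, 'q': array([ 1.03656314e+00,  1.31122441e-01,  1.48916246e+00, -4.09649753e-06,
        1.52302416e+00, -8.54114784e-02]), 'dq': array([-2.35714253e-04, -2.20428664e-03, -2.69662482e-03, -8.55447750e-04,
        4.09380520e-04, -7.42138737e-05]), 'joint_torque': array([ 1.19343207e-03, -5.61332595e+01, -4.93098986e+01,  7.70857232e-02,
        2.91193917e-02, -9.08399466e-05]), 'tool_pos': array([0.26006243, 0.54012912, 0.21767473]), 'orientation': array([-6.98988856e-01, -3.06231106e+00,  2.56929330e-03]), 'force': array([-0.76346911, -0.36031174, -0.83758801]), 'wrist_torque': array([ 0.01892083, -0.02091772,  0.02761201]), 'gripper_force': 0.0, 'opening': 0.09280664976426946}
```

View pics/top0.png

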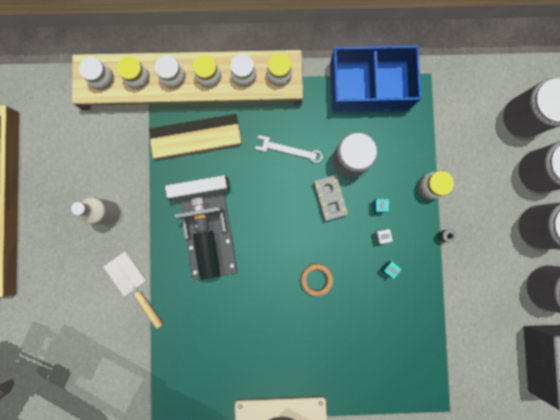

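View pics/scene0.png

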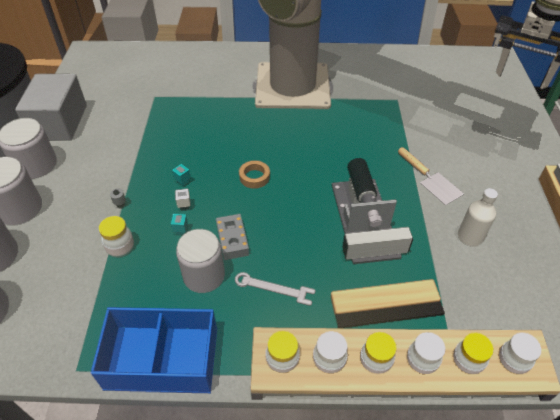

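The top view shows the white relay at (384,237), with turquoise look-alikes at (382,205) and (392,270). The base is at (331,198) and the clamp plate is near (198,212), with the rail at (197,187). I'll zoom in on these and measure them.

Run:
```python
from h import *
t=np.load('top0.npz');im,P=t['im'],t['P']
s=np.load('scene0.npz');ims,Ps=s['im'],s['P']
f=lambda i,y0,y1,x0,x1:cv2.resize(cv2.cvtColor(i[y0:y1,x0:x1],cv2.COLOR_RGB2BGR),(400,300),interpolation=cv2.INTER_CUBIC)
a=np.hstack([f(im,168,228,291,371),f(im,170,245,160,260)])
b=np.hstack([f(ims,205,265,190,270),f(ims,190,265,330,430)])
cv2.imwrite('pics/z.png',np.vstack([a,b]))
def rect(pts):
    r=cv2.minAreaRect(pts.astype(np.float32)*1000);return np.round(r[0],1),np.round(r[1],1),round(r[2],1)
z=P[...,2]
def reg(P,x0,x1,y0,y1,zl,zh,extra=None):
    m=np.zeros(P.shape[:2],bool);m[y0:y1,x0:x1]=1
    m&=(P[...,2]>zl)&(P[...,2]<zh)
    if extra is not None:m&=extra
    m=cv2.morphologyEx(m.astype(np.uint8),cv2.MORPH_OPEN,np.ones((2,2)))>0
    p=P[m];return len(p),np.median(p[:,2]).round(4),rect(p[:,:2])
print('relay',reg(P,370,398,224,250,.035,.06))
print('base',reg(P,308,352,172,224,.02,.035))
print('plate',reg(P,165,235,195,235,.096,.106))
print('rail',reg(P,155,240,170,205,.058,.073))
print('motor',reg(P,175,235,215,285,.08,.096))
print('sc relay',reg(Ps,170,195,185,210,.035,.06))
print('sc base',reg(Ps,212,252,210,262,.02,.035))
print('sc rail',reg(Ps,335,420,225,262,.058,.073))
print('sc plate',reg(Ps,340,400,190,235,.094,.106))
```

```text
relay (168, np.float64(nan), (array([ 485.3, -267.5]), array([53.3, 26.7]), 72.4))
base (830, np.float64(nan), (array([ 583.9, -141.3]), array([100.5,  61.3]), 15.2))
plate (157, np.float64(nan), (array([552.3, 171.2]), array([ 5.1, 98.7]), 8.3))
rail (808, np.float64(nan), (array([614.4, 180.2]), array([ 27.9, 142.2]), 8.6))
motor (1010, np.float64(nan), (array([468. , 152.1]), array([ 52.9, 150.2]), 86.3))
sc relay (157, np.float64(nan), (array([ 473.9, -261.1]), array([63.6, 28. ]), 10.5))
sc base (842, np.float64(nan), (array([ 578.2, -135.5]), array([119.6,  58.8]), 14.2))
sc rail (861, np.float64(nan), (array([592.6, 191.3]), array([ 77.7, 171.2]), 7.8))
sc plate (188, np.float64(0.0967), (array([531.5, 202.4]), array([ 50.3, 165.9]), 39.3))
```

View pics/z.png

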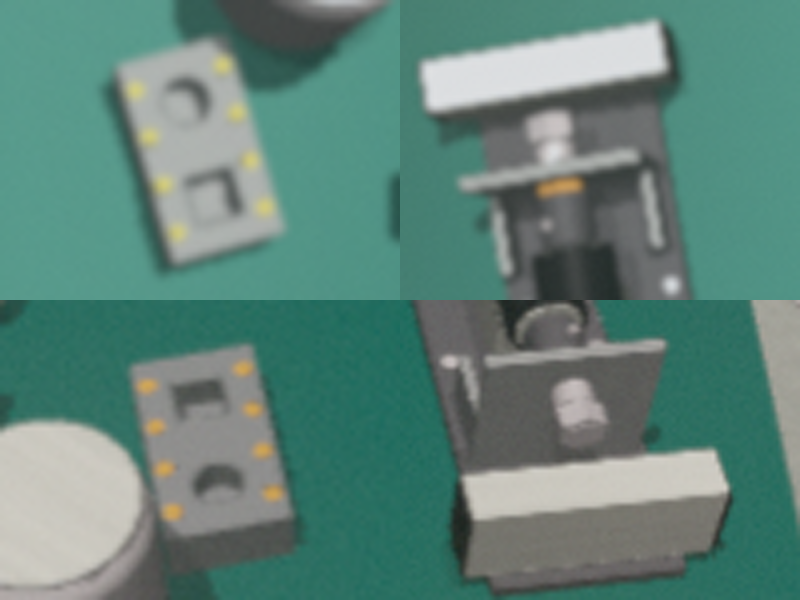

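The crops show the square hole on the robot's side of the base and the round one on the far side. The bolt head sits between the plate and the rail. Next I'll get rough poses and plan the first move.

```bash
cat >> h.py <<'E'
def rx(P,box,zl,zh,extra=None):
    x0,x1,y0,y1=box
    m=np.zeros(P.shape[:2],bool);m[y0:y1,x0:x1]=1
    with np.errstate(invalid='ignore'): m&=(P[...,2]>zl)&(P[...,2]<zh)
    if extra is not None:m&=extra
    n,l,st,_=cv2.connectedComponentsWithStats(m.astype(np.uint8),connectivity=4)
    k=1+np.argmax(st[1:,4]); p=P[l==k]
    r=cv2.minAreaRect(p[:,:2].astype(np.float32)*1000)
    return len(p),np.median(p[:,2]).round(4),p.mean(0).round(4),np.round(r[0],1),np.round(r[1],1),round(r[2],1)
def yawR(a): # tool y axis points along angle a (deg) in world, z down
    a=np.radians(a); y=np.array([np.cos(a),np.sin(a),0]); z=np.array([0,0,-1.])
    return np.stack([np.cross(y,z),y,z],1)
def plan(pos,yaw,n=8):
    """rows from now to TCP pos, yaw (deg of tool y); slides / twists scaled"""
    s=robot.read_state(); R0=R.from_rotvec(s['orientation']); Rt=R.from_matrix(yawR(yaw))
    w=(R0.inv()*Rt).as_rotvec(); d=np.array(pos)-s['tool_pos']
    print('t',round(s['t'],2),'d mm',(d*1e3).round(1),'w deg',np.degrees(w).round(2),'minrows',np.linalg.norm(d)/.05,np.degrees(np.linalg.norm(w))/8.59)
    for k in range(n):
        Rk=R0*R.from_rotvec(w*k/n)
        print((Rk.inv().apply(d/n)/.25).round(4).tolist(),(np.degrees(w)/n/60).round(4).tolist())
E
python3 - <<'E'
from h import *
t=np.load('top0.npz');im,P=t['im'].astype(int),t['P']
P=np.nan_to_num(P,nan=-1)
white=(im.min(2)>150)
print('relay',rx(P,(370,398,224,250),.040,.052))
print('relay w',rx(P,(370,398,224,250),.040,.052,white))
dark=np.ones_like(white)
print('base',rx(P,(308,352,172,224),.022,.034))
for b in [(329,344,203,214)]: print('hole',rx(P,b,-.01,.02))
s=robot.read_state();Rt=R.from_rotvec(s['orientation']).as_matrix();T=cams.get_calibration('wrist');W=T['world_from_camera']
print('cam in tool',(Rt.T@(W[:3,3]-s['tool_pos'])).round(3));print((Rt.T@W[:3,:3]).round(2));print(Rt.round(2),T['fx'])
plan([.485,-.255,.24],90+15,16)
plan([.485,-.255,.24],-90+15,16)
E
```

```text
relay (161, np.float64(0.0456), array([ 0.488 , -0.2585,  0.0455]), array([ 487.8, -259.1]), array([29.9, 30.1]), 10.4)
relay w (156, np.float64(0.0456), array([ 0.4878, -0.2582,  0.0455]), array([ 487.6, -258.9]), array([29.5, 29.4]), 12.0)
base (817, np.float64(0.0278), array([ 0.5855, -0.1363,  0.0277]), array([ 585.5, -136.6]), array([99.7, 56.1]), 14.1)
hole (71, np.float64(0.01), array([ 0.5624, -0.1445,  0.0102]), array([ 562.9, -144. ]), array([21. , 19.9]), 12.7)
cam in tool [ 0.076  0.    -0.166]
[[ 0.   -0.96 -0.27]
 [ 1.    0.    0.  ]
 [-0.   -0.27  0.96]]
[[-0.9   0.43 -0.  ]
 [ 0.43  0.9  -0.  ]
 [ 0.   -0.   -1.  ]] 359.5564243270275
t 0.1 d mm [ 224.9 -795.1   22.3] w deg [-9.000e-02 -4.000e-02 -4.072e+01] minrows 16.532702790671816 4.739894287260152
[-0.1369, -0.1547, -0.0053] [-0.0001, -0.0, -0.0424]
[-0.1299, -0.1606, -0.0053] [-0.0001, -0.0, -0.0424]
[-0.1227, -0.1662, -0.0054] [-0.0001, -0.0, -0.0424]
[-0.1152, -0.1715, -0.0054] [-0.0001, -0.0, -0.0424]
[-0.1074, -0.1765, -0.0054] [-0.0001, -0.0, -0.0424]
[-0.0995, -0.1811, -0.0054] [-0.0001, -0.0, -0.0424]
[-0.
[... 799 characters left out ...]
1, 0.1451]
[-0.191, -0.0786, -0.0054] [-0.0001, 0.0001, 0.1451]
[-0.2007, -0.0488, -0.0054] [-0.0001, 0.0001, 0.1451]
[-0.2058, -0.0179, -0.0055] [-0.0001, 0.0001, 0.1451]
[-0.2061, 0.0135, -0.0055] [-0.0001, 0.0001, 0.1451]
[-0.2017, 0.0445, -0.0055] [-0.0001, 0.0001, 0.1451]
[-0.1927, 0.0745, -0.0055] [-0.0001, 0.0001, 0.1451]
[-0.1792, 0.1028, -0.0056] [-0.0001, 0.0001, 0.1451]
[-0.1615, 0.1288, -0.0056] [-0.0001, 0.0001, 0.1451]
[-0.1402, 0.1517, -0.0056] [-0.0001, 0.0001, 0.1451]
[-0.1156, 0.1712, -0.0056] [-0.0001, 0.0001, 0.1451]
[-0.0884, 0.1867, -0.0056] [-0.0001, 0.0001, 0.1451]
[-0.0591, 0.198, -0.0056] [-0.0001, 0.0001, 0.1451]
[-0.0284, 0.2046, -0.0056] [-0.0001, 0.0001, 0.1451]
```

Emit:
play_rows:
  slide:
    - [-0.134, -0.148, -0.005]
    - [-0.127, -0.154, -0.005]
    - [-0.12, -0.16, -0.005]
    - [-0.113, -0.165, -0.005]
    - [-0.106, -0.17, -0.005]
    - [-0.098, -0.174, -0.005]
    - [-0.09, -0.178, -0.005]
    - [-0.082, -0.182, -0.005]
  twist:
    - [0, 0, -0.04]
    - [0, 0, -0.04]
    - [0, 0, -0.04]
    - [0, 0, -0.04]
    - [0, 0, -0.04]
    - [0, 0, -0.04]
    - [0, 0, -0.04]
    - [0, 0, -0.04]
  fingers: -1

```text
t: 0.9
tool_pos: [0.3693, 0.1545, 0.2284]
orientation: [0.175, 3.137, 0.0]
force: [1.8, 0.2, -0.2]
opening: 0.0931
gripper_force: 0.0
```

Emit:
play_rows:
  slide:
    - [-0.074, -0.186, 0]
    - [-0.066, -0.189, 0]
    - [-0.058, -0.191, 0]
    - [-0.05, -0.193, 0]
    - [-0.042, -0.195, 0]
    - [-0.034, -0.197, 0]
    - [-0.026, -0.198, 0]
    - [-0.018, -0.199, 0]
  twist:
    - [0, 0, -0.04]
    - [0, 0, -0.04]
    - [0, 0, -0.04]
    - [0, 0, -0.04]
    - [0, 0, -0.04]
    - [0, 0, -0.04]
    - [0, 0, -0.04]
    - [0, 0, -0.02]

```text
t: 1.7
tool_pos: [0.4745, -0.2312, 0.2282]
orientation: [0.316, -3.125, -0.001]
force: [0.9, 0.2, 0.5]
opening: 0.0929
gripper_force: 0.0
```

Run:
```python
from h import *
im,d,c,P=shot('wrist','w1.png'); P=np.nan_to_num(P,nan=-1); im=im.astype(int)
white=(im.min(2)>120)
print('relay',rx(P,(0,560,0,420),.042,.050,white)); print(rx(P,(0,560,0,420),.036,.056,white))
plan([.488,-.258,.12],101,8)
```

```text
relay (863, np.float64(0.0456), array([ 0.4869, -0.2586,  0.0456]), array([ 487.2, -258.9]), array([29.5, 29.4]), 10.9)
(863, np.float64(0.0456), array([ 0.4869, -0.2586,  0.0456]), array([ 487.2, -258.9]), array([29.5, 29.4]), 10.9)
t 1.75 d mm [  13.1  -20.6 -106.7] w deg [-0.13 -0.12  0.43] minrows 2.1900933033716474 0.05409657571991253
[-0.0045, -0.0113, 0.0534] [-0.0003, -0.0003, 0.0009]
[-0.0045, -0.0113, 0.0534] [-0.0003, -0.0003, 0.0009]
[-0.0045, -0.0113, 0.0534] [-0.0003, -0.0003, 0.0009]
[-0.0045, -0.0113, 0.0534] [-0.0003, -0.0003, 0.0009]
[-0.0045, -0.0113, 0.0534] [-0.0003, -0.0003, 0.0009]
[-0.0045, -0.0113, 0.0534] [-0.0003, -0.0003, 0.0009]
[-0.0045, -0.0113, 0.0534] [-0.0003, -0.0003, 0.0009]
[-0.0045, -0.0113, 0.0534] [-0.0003, -0.0003, 0.0009]
```

View pics/w1.png

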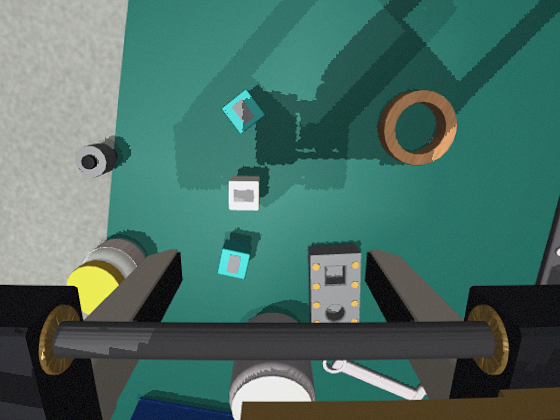

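The wrist view shows the white relay clear at (243,195), the timer at (93,160), and the look-alikes on either side of the relay along x. The pose agrees with the top view to about 1 mm. I'll check how close the can is to the socket, and start the descent.

Emit:
play_rows:
  slide:
    - [-0.01, -0.025, 0.1]
    - [-0.01, -0.025, 0.12]
    - [-0.01, -0.023, 0.12]
    - [-0.002, -0.016, 0.12]
    - [0, -0.01, 0.12]
    - [0, 0, 0.08]
    - [0, 0, 0]
    - [0, 0, 0]
  twist:
    - [0, 0, 0.003]
    - [0, 0, 0]
    - [0, 0, 0]
    - [0, 0, 0]
    - [0, 0, 0]
    - [0, 0, 0]
    - [0, 0, 0]
    - [0, 0, 0]
  fingers: -0.5
  force: 25

```text
t: 2.55
tool_pos: [0.487, -0.2515, 0.0636]
orientation: [0.309, -3.125, -0.001]
force: [0.0, -0.4, 1.0]
opening: 0.0697
gripper_force: 0.0
```

Run:
```python
from h import *
t=np.load('top0.npz');P=np.nan_to_num(t['P'],nan=-1)
print('can',rx(P,(330,385,125,180),.104,.116))
print('jar',rx(P,(415,460,165,205),.068,.08))
plan([.4870,-.2588,.0125],101,8)
```

```text
can (1019, np.float64(0.1096), array([ 0.6801, -0.1904,  0.1096]), array([ 680.3, -190.3]), array([79. , 80.3]), 0.2)
jar (469, np.float64(0.0744), array([ 0.6072, -0.3871,  0.0744]), array([ 607.2, -388.5]), array([55.6, 54.1]), 89.0)
t 2.55 d mm [  0.   -7.3 -51.1] w deg [ 0.05 -0.05  0.3 ] minrows 1.032809549077871 0.036047562581854944
[0.0007, -0.0036, 0.0256] [0.0001, -0.0001, 0.0006]
[0.0007, -0.0036, 0.0256] [0.0001, -0.0001, 0.0006]
[0.0007, -0.0036, 0.0256] [0.0001, -0.0001, 0.0006]
[0.0007, -0.0036, 0.0256] [0.0001, -0.0001, 0.0006]
[0.0007, -0.0036, 0.0256] [0.0001, -0.0001, 0.0006]
[0.0007, -0.0036, 0.0256] [0.0001, -0.0001, 0.0006]
[0.0007, -0.0036, 0.0256] [0.0001, -0.0001, 0.0006]
[0.0007, -0.0036, 0.0256] [0.0001, -0.0001, 0.0006]
```

Emit:
play_rows:
  slide:
    - [0.004, -0.0286, 0.04]
    - [0, 0, 0.06]
    - [0, 0, 0.05]
    - [0, 0, 0.04]
    - [0, 0, 0.012]
    - [0, 0, 0]
    - [0, 0, 0]
    - [0, 0, 0]
  twist:
    - [0, 0, 0.005]
    - [0, 0, 0]
    - [0, 0, 0]
    - [0, 0, 0]
    - [0, 0, 0]
    - [0, 0, 0]
    - [0, 0, 0]
    - [0, 0, 0]

```text
t: 3.35
tool_pos: [0.4882, -0.2592, 0.0138]
orientation: [-0.301, 3.126, -0.001]
force: [1.0, 0.2, 1.1]
opening: 0.0698
gripper_force: 0.0
```

Emit:
play_rows:
  slide:
    - [0, 0, 0]
    - [0, 0, 0]
    - [0, 0, 0]
    - [0, 0, 0]
    - [0, 0, 0]
    - [0, 0, 0]
    - [0, 0, 0]
    - [0, 0, 0]
  twist:
    - [0, 0, 0]
    - [0, 0, 0]
    - [0, 0, 0]
    - [0, 0, 0]
    - [0, 0, 0]
    - [0, 0, 0]
    - [0, 0, 0]
    - [0, 0, 0]
  fingers: 1
  force: 25

```text
t: 4.15
tool_pos: [0.4877, -0.259, 0.0131]
orientation: [0.301, -3.127, 0.0]
force: [0.5, -0.1, 0.4]
opening: 0.03
gripper_force: 25.0
```

Emit:
play_rows:
  slide:
    - [0, 0, -0.06]
    - [0, 0, -0.12]
    - [0, 0, -0.14]
    - [-0.02, 0.04, -0.1]
    - [-0.03, 0.06, -0.06]
    - [-0.03, 0.06, 0]
    - [0, 0.004, 0]
    - [0, 0, 0]
  twist:
    - [0, 0, 0]
    - [0, 0, 0]
    - [0, 0, 0]
    - [0, 0, -0.01]
    - [0, 0, -0.02]
    - [0, 0, -0.02]
    - [0, 0, 0]
    - [0, 0, 0]

```text
t: 4.95
tool_pos: [0.4979, -0.2133, 0.1313]
orientation: [0.385, -3.115, -0.002]
force: [-0.7, -0.4, -0.2]
opening: 0.0299
gripper_force: 25.0
```

Run:
```python
from h import *
print(robot.read_state()['opening'],robot.read_state()['tool_pos'])
im,d,c,P=shot('wrist','w2.png'); P=np.nan_to_num(P,nan=-1)
print('base',rx(P,(250,500,150,420),.022,.034))
m=(P[...,2]>-.02)&(P[...,2]<.022)&(np.hypot(P[...,0]-.5624,P[...,1]+.1445)<.02)
n,l,st,_=cv2.connectedComponentsWithStats(m.astype(np.uint8));k=1+np.argmax(st[1:,4]);p=P[l==k]
r=cv2.minAreaRect(p[:,:2].astype(np.float32)*1000);print('hole',len(p),r,p[:,2].min(),p[:,2].max(),st[k])
```

```text
0.02992706819831793 [ 0.49787077 -0.21331121  0.13127973]
base (415, np.float64(0.0274), array([ 0.5368, -0.1306,  0.0271]), array([ 538.5, -131.2]), array([13.9, 23. ]), 15.0)Traceback (most recent call last):
  File "<stdin>", line 6, in <module>
    return _wrapfunc(a, 'argmax', axis=axis, out=out, **kwds)
    return bound(*args, **kwds)
ValueError: attempt to get argmax of an empty sequence
```

View pics/w2.png

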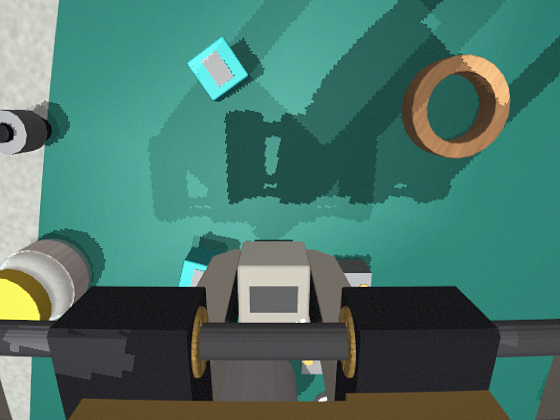

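The closed gripper hides the base, with its knuckles filling rows 290 and below. I'll move past the base, well above the can, so the camera sits right over the socket.

Run:
```python
from h import *
plan([.64,-.145,.205],104.3,5)
```

```text
t 5.0 d mm [142.2  68.8  73.7] w deg [ 0.11 -0.14 -0.24] minrows 3.4874908299374585 0.03437233983525637
[-0.1236, 0.0259, -0.0593] [0.0004, -0.0005, -0.0008]
[-0.1237, 0.0257, -0.0592] [0.0004, -0.0005, -0.0008]
[-0.1237, 0.0256, -0.0592] [0.0004, -0.0005, -0.0008]
[-0.1238, 0.0255, -0.0591] [0.0004, -0.0005, -0.0008]
[-0.1238, 0.0254, -0.059] [0.0004, -0.0005, -0.0008]
```

Emit:
play_rows:
  slide:
    - [-0.06, 0.01, -0.08]
    - [-0.12, 0.025, -0.08]
    - [-0.13, 0.03, -0.07]
    - [-0.13, 0.03, -0.06]
    - [-0.12, 0.025, 0]
    - [-0.06, 0.01, 0]
    - [0, 0, 0]
    - [0, 0, 0]
  twist:
    - [0, 0, 0]
    - [0, 0, 0]
    - [0, 0, 0]
    - [0, 0, 0]
    - [0, 0, 0]
    - [0, 0, 0]
    - [0, 0, 0]
    - [0, 0, 0]

```text
t: 5.8
tool_pos: [0.6404, -0.146, 0.2038]
orientation: [0.383, -3.115, -0.001]
force: [0.3, -0.9, -1.2]
opening: 0.0294
gripper_force: 25.0
```

```bash
cat > sock.py <<'E'
from h import *
print(robot.read_state()['opening'],robot.read_state()['tool_pos'])
im,d,c,P=shot('wrist','w3.png'); P=np.nan_to_num(P,nan=-1); np.savez('w3.npz',P=P)
m=(P[...,2]>.022)&(P[...,2]<.034)&(np.hypot(P[...,0]-.5855,P[...,1]+.1366)<.062)
p=P[m];r=cv2.minAreaRect(p[:,:2].astype(np.float32)*1000);print('base',len(p),r,np.median(p[:,2]))
m=(P[...,2]>-.02)&(P[...,2]<.022)&(np.hypot(P[...,0]-.5624,P[...,1]+.1445)<.018)
p=P[m];r=cv2.minAreaRect(p[:,:2].astype(np.float32)*1000);print('hole',len(p),r,p[:,2].min(),p[:,2].max())
# relay in hand
m=(P[...,2]>.15);m[:200]=0
E
python3 sock.py
```

```text
0.029395894860607476 [ 0.64037125 -0.14598283  0.20383807]
base 5474 ((584.7610473632812, -136.08786010742188), (99.3708267211914, 56.25896453857422), 14.35157299041748) 0.02763155450233931
hole 575 ((561.691162109375, -141.5469207763672), (22.24315643310547, 21.434659957885742), 14.40303897857666) 0.0074638928058280984 0.021930408002931723
```

View pics/w3.png

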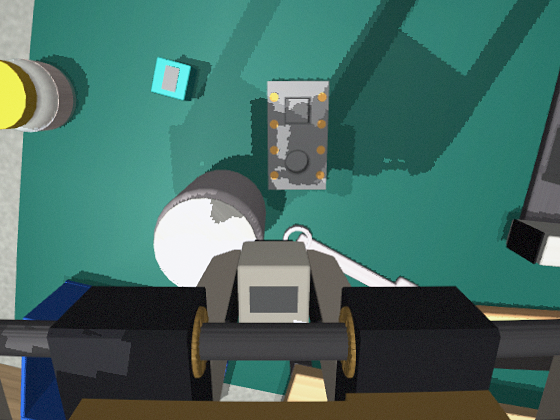

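The socket is clear at (297,110) in the picture. It measures (0.5615, -0.142) with yaw 14.4°, and the base-derived and hole values agree to 0.5 mm.

Run:
```python
from h import *
plan([.562,-.142,.06],104.4,1)
```

```text
t 5.85 d mm [ -78.2    4.3 -144.3] w deg [ 0.05 -0.13 -0.43] minrows 3.2831383902958655 0.052138455625657186
[0.2981, 0.0916, 0.5779] [0.0008, -0.0021, -0.0071]
```

Emit:
play_rows:
  slide:
    - [0.08, 0.03, 0.02]
    - [0.1, 0.03, 0.06]
    - [0.08, 0.0316, 0.1]
    - [0.038, 0, 0.12]
    - [0, 0, 0.12]
    - [0, 0, 0.1]
    - [0, 0, 0.057]
    - [0, 0, 0]
  twist:
    - [0, 0, -0.007]
    - [0, 0, 0]
    - [0, 0, 0]
    - [0, 0, 0]
    - [0, 0, 0]
    - [0, 0, 0]
    - [0, 0, 0]
    - [0, 0, 0]

```text
t: 6.65
tool_pos: [0.561, -0.1418, 0.0589]
orientation: [0.392, -3.113, -0.003]
force: [0.1, -0.2, -1.0]
opening: 0.0299
gripper_force: 25.0
```

Run:
```python
from h import *
im,d,c,P=shot('scene'); im2,d2,c2,P2=shot('top')
f=lambda i,y0,y1,x0,x1:cv2.resize(cv2.cvtColor(i[y0:y1,x0:x1],cv2.COLOR_RGB2BGR),(400,300),interpolation=cv2.INTER_CUBIC)
cv2.imwrite('pics/z2.png',np.hstack([f(im,175,265,180,300),f(im2,165,240,280,380)]))
plan([.562,-.142,.0251],104.4,1)
```

```text
t 6.75 d mm [ -1.6   0.3 -37.1] w deg [-0.02  0.03 -0.  ] minrows 0.7431505572330734 0.004123628450406072
[0.006, 0.003, 0.1485] [-0.0003, 0.0005, -0.0001]
```

View pics/z2.png

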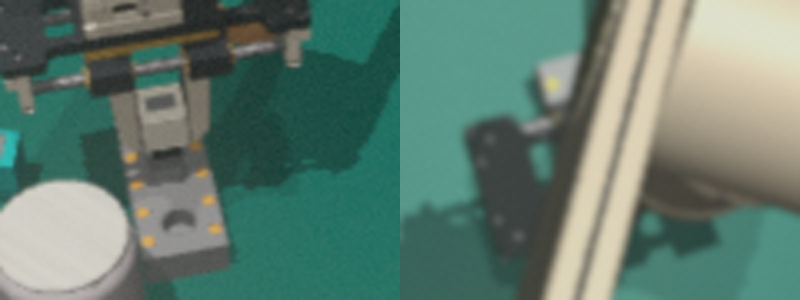

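The foot sits centred above the square hole in the scene view. I'll lower it gently.

Emit:
play_rows:
  slide:
    - [0, 0, 0.03]
    - [0, 0, 0.02]
    - [0, 0, 0.016]
    - [0, 0, 0.012]
    - [0, 0, 0.012]
    - [0, 0, 0.012]
    - [0, 0, 0.012]
    - [0, 0, 0]
  twist:
    - [0, 0, 0]
    - [0, 0, 0]
    - [0, 0, 0]
    - [0, 0, 0]
    - [0, 0, 0]
    - [0, 0, 0]
    - [0, 0, 0]
    - [0, 0, 0]

```text
t: 7.55
tool_pos: [0.563, -0.1417, 0.0321]
orientation: [0.394, -3.116, -0.001]
force: [-2.0, -0.8, -1.9]
opening: 0.0299
gripper_force: 25.0
```

Emit:
play_rows:
  slide:
    - [0, 0, 0.008]
    - [0, 0, 0.008]
    - [0, 0, 0.006]
    - [0, 0, 0.004]
    - [0, 0, 0.004]
    - [0, 0, 0.002]
    - [0, 0, 0]
    - [0, 0, 0]
  twist:
    - [0, 0, 0]
    - [0, 0, 0]
    - [0, 0, 0]
    - [0, 0, 0]
    - [0, 0, 0]
    - [0, 0, 0]
    - [0, 0, 0]
    - [0, 0, 0]

```text
t: 8.35
tool_pos: [0.5632, -0.142, 0.0282]
orientation: [0.395, -3.116, 0.0]
force: [-19.5, 4.9, 32.6]
opening: 0.0298
gripper_force: 40.2
```

It's pushing back, with a side force toward -x. I'll ease off along -x by about 1 mm and see whether it settles.

Emit:
play_rows:
  slide:
    - [0.003, 0, -0.002]
    - [0.002, 0, -0.002]
    - [0, 0, 0]
    - [0, 0, 0]
    - [0, 0, 0]
    - [0, 0, 0]
    - [0, 0, 0]
    - [0, 0, 0]
  twist:
    - [0, 0, 0]
    - [0, 0, 0]
    - [0, 0, 0]
    - [0, 0, 0]
    - [0, 0, 0]
    - [0, 0, 0]
    - [0, 0, 0]
    - [0, 0, 0]

```text
t: 9.15
tool_pos: [0.5631, -0.142, 0.0282]
orientation: [-0.395, 3.115, -0.0]
force: [-10.2, 2.8, 19.3]
opening: 0.0297
gripper_force: 34.2
```

Emit:
play_rows:
  slide:
    - [0.003, 0, 0]
    - [0.003, 0, 0.001]
    - [0, 0, 0.001]
    - [0, 0, 0]
    - [0, 0, 0]
    - [0, 0, 0]
    - [0, 0, 0]
    - [0, 0, 0]
  twist:
    - [0, 0, 0]
    - [0, 0, 0]
    - [0, 0, 0]
    - [0, 0, 0]
    - [0, 0, 0]
    - [0, 0, 0]
    - [0, 0, 0]
    - [0, 0, 0]

```text
t: 9.95
tool_pos: [0.5631, -0.142, 0.0283]
orientation: [-0.394, 3.112, -0.0]
force: [-4.1, 6.9, 17.8]
opening: 0.0299
gripper_force: 33.9
```

Run:
```python
from h import *
a=np.load('w3.npz')['P'];s=robot.read_state();print(s['tool_pos'],s['orientation'],s['force'])
im,d,c,P=shot('wrist','w4.png')
Pq=P[244:262,248:298].reshape(-1,3); print('relay top patch', np.nanmedian(Pq,0), np.nanpercentile(Pq[:,2],[5,50,95]))
q=a[244:262,248:298].reshape(-1,3); print('earlier (tcp .2038 z)', np.median(q,0)-[.6404,-.146,.2038])
for r in (236,240,244,250,256,262,268,276): print(r,P[r,275].round(4),(a[r,275]-[.6404,-.146,.2038]).round(4))
i2,d2,c2,P2=shot('scene')
m=(np.hypot(P2[...,0]-.562,P2[...,1]+.142)<.022)&(i2.min(2)>110)
z=P2[...,2][m];print('scene white z',np.percentile(z,[50,80,90,95,99]),len(z))
```

```text
[ 0.56308919 -0.14203422  0.02826447] [-3.94383080e-01  3.11234014e+00 -3.11491052e-04] [-4.08045909  6.87761976 17.76652645]
relay top patch [ 0.54811769 -0.14595648  0.04715961] [0.03742533 0.04715961 0.05585703]
earlier (tcp .2038 z) [-0.0148147  -0.0040381   0.01897967]
236 [ 0.5476 -0.145   0.0268] [ 0.055   0.0161 -0.2042]
240 [ 0.5494 -0.1445  0.0275] [-0.0101 -0.0014 -0.0106]
244 [ 0.5476 -0.145   0.0375] [-0.0151 -0.0028  0.0085]
250 [ 0.5483 -0.1449  0.0432] [-0.0151 -0.0028  0.016 ]
256 [ 0.5481 -0.145   0.0504] [-0.0154 -0.0029  0.0237]
262 [ 0.5478 -0.1451  0.0573] [-0.0148 -0.0028  0.0284]
268 [ 0.5486 -0.1449  0.0613] [-0.0141 -0.0027  0.0327]
276 [ 0.5523 -0.1439  0.0607] [-0.0105 -0.0018  0.0324]
scene white z [0.44803033 0.45023002 0.45081761 0.4512418  0.4518789 ] 537
```

The fingertips are resting on the base at z = 0.028, so the relay is about 3 mm short. It stands upright in the hole. I'll open, rise about 9 mm, re-grip higher and push it home.

Emit:
play_rows:
  slide:
    - [0, 0, -0.008]
    - [0, 0, -0.004]
    - [0, 0, 0]
    - [0, 0, 0]
    - [0, 0, -0.01]
    - [0, 0, -0.016]
    - [0, 0, -0.008]
    - [0, 0, 0]
  twist:
    - [0, 0, 0]
    - [0, 0, 0]
    - [0, 0, 0]
    - [0, 0, 0]
    - [0, 0, 0]
    - [0, 0, 0]
    - [0, 0, 0]
    - [0, 0, 0]
  fingers: -0.1

```text
t: 10.85
tool_pos: [0.5611, -0.1427, 0.0374]
orientation: [-0.394, 3.116, -0.001]
force: [0.6, 0.0, -0.9]
opening: 0.0511
gripper_force: 0.0
```

Emit:
play_rows:
  slide:
    - [0, 0, 0]
    - [0, 0, 0]
    - [0, 0, 0]
    - [0, 0, 0]
    - [0, 0, 0]
    - [0, 0, 0]
    - [0, 0, 0]
    - [0, 0, 0]
  twist:
    - [0, 0, 0]
    - [0, 0, 0]
    - [0, 0, 0]
    - [0, 0, 0]
    - [0, 0, 0]
    - [0, 0, 0]
    - [0, 0, 0]
    - [0, 0, 0]
  fingers: 1
  force: 20

```text
t: 11.65
tool_pos: [0.5608, -0.1426, 0.0369]
orientation: [0.394, -3.117, -0.0]
force: [0.1, -0.5, -1.9]
opening: 0.0297
gripper_force: 20.0
```

```bash
cat > top.py <<'E'
from h import *
s=robot.read_state();print(s['tool_pos'],s['force'],s['opening'])
im,d,c,P=shot('wrist')
m=(np.abs(P[...,0]-.562)<.016)&(np.abs(P[...,1]+.142)<.012)&(P[...,2]>.05)&(P[...,2]<.07)&(im.min(2)>90)
m[:,:240]=0;m[:,310:]=0;m[330:]=0
p=P[m];print(len(p),np.percentile(p[:,2],[10,50,90]))
b=(np.hypot(P[...,0]-.54,P[...,1]+.14)<.04)&(P[...,2]>.022)&(P[...,2]<.034);print('base',np.median(P[b][:,2]))
for r in (256,262,268,276,284): print(r,P[r,275].round(4))
E
python3 top.py
```

```text
[ 0.56078606 -0.14256195  0.03686048] [ 0.14085593 -0.54210391 -1.88487894] 0.029740230480739767
3420 [0.05680763 0.05785602 0.05870941]
base 0.027630703873966767
256 [ 0.548  -0.1449  0.054 ]
262 [ 0.5489 -0.1447  0.0583]
268 [ 0.552  -0.1439  0.0576]
276 [ 0.5557 -0.1429  0.0576]
284 [ 0.5588 -0.1421  0.0591]
```

On release it dropped home, with its top 30 mm above the base. One light press to confirm, then I'll let go and rise.

Emit:
play_rows:
  slide:
    - [0, 0, 0.004]
    - [0, 0, 0.002]
    - [0, 0, 0.001]
    - [0, 0, 0]
    - [0, 0, 0]
    - [0, 0, -0.004]
    - [0, 0, -0.003]
    - [0, 0, 0]
  twist:
    - [0, 0, 0]
    - [0, 0, 0]
    - [0, 0, 0]
    - [0, 0, 0]
    - [0, 0, 0]
    - [0, 0, 0]
    - [0, 0, 0]
    - [0, 0, 0]

```text
t: 12.5
tool_pos: [0.5608, -0.1426, 0.0368]
orientation: [0.394, -3.117, 0.0]
force: [-0.6, -0.0, -0.3]
opening: 0.0299
gripper_force: 20.0
```

Emit:
play_rows:
  slide:
    - [0, 0, 0]
    - [0, 0, 0]
    - [0, 0, 0]
    - [0, 0, 0]
    - [0, 0, -0.04]
    - [0, 0, -0.1]
    - [0, 0, -0.16]
    - [0, 0, -0.18]
  twist:
    - [0, 0, 0]
    - [0, 0, 0]
    - [0, 0, 0]
    - [0, 0, 0]
    - [0, 0, 0]
    - [0, 0, 0]
    - [0, 0, 0]
    - [0, 0, 0]
  fingers: -0.3

```text
t: 13.3
tool_pos: [0.5597, -0.1422, 0.1575]
orientation: [0.394, -3.115, -0.002]
force: [0.9, -1.1, -0.2]
opening: 0.0604
gripper_force: 0.0
```

Run:
```python
from h import *
plan([.65,.16,.21],98.5,8)
```

```text
t 13.3 d mm [ 90.3 302.2  52.5] w deg [ 0.07 -0.12  5.93] minrows 6.395367445430747 0.6900034859405151
[-0.0813, 0.1351, -0.0262] [0.0002, -0.0003, 0.0123]
[-0.0796, 0.1362, -0.0262] [0.0002, -0.0003, 0.0123]
[-0.0778, 0.1372, -0.0262] [0.0002, -0.0003, 0.0123]
[-0.076, 0.1382, -0.0262] [0.0002, -0.0003, 0.0123]
[-0.0743, 0.1391, -0.0262] [0.0002, -0.0003, 0.0123]
[-0.0725, 0.1401, -0.0262] [0.0002, -0.0003, 0.0123]
[-0.0706, 0.141, -0.0262] [0.0002, -0.0003, 0.0123]
[-0.0688, 0.1419, -0.0262] [0.0002, -0.0003, 0.0123]
```

Next I'll move past the clamp so the wrist camera looks straight down into the gap, and check the relay with the top camera.

Emit:
play_rows:
  slide:
    - [-0.08, 0.135, -0.04]
    - [-0.08, 0.136, -0.05]
    - [-0.08, 0.137, -0.05]
    - [-0.076, 0.138, -0.04]
    - [-0.074, 0.14, -0.02]
    - [-0.072, 0.14, -0.01]
    - [-0.07, 0.141, 0]
    - [-0.069, 0.142, 0]
  twist:
    - [0, 0, 0.012]
    - [0, 0, 0.012]
    - [0, 0, 0.012]
    - [0, 0, 0.012]
    - [0, 0, 0.012]
    - [0, 0, 0.013]
    - [0, 0, 0.013]
    - [0, 0, 0.013]

```text
t: 14.1
tool_pos: [0.6512, 0.1615, 0.2107]
orientation: [-0.232, 3.132, 0.0]
force: [0.7, -0.5, 0.3]
opening: 0.0604
gripper_force: 0.0
```

Run:
```python
from h import *
im,d,c,P=shot('top');P=np.nan_to_num(P,nan=-1)
x=(np.hypot(P[...,0]-.5615,P[...,1]+.143)<.03)
print('relay',rx(P,(0,560,0,420),.052,.066,x))
s=robot.read_state();print(s['tool_pos'])
im,d,c,P=shot('wrist','w5.png');P=np.nan_to_num(P,nan=-1);np.savez('w5.npz',P=P,im=im)
near=(np.hypot(P[...,0]-.578,P[...,1]-.175)<.12)
print('rail',rx(P,(0,560,0,420),.060,.070,near&(P[...,0]>.58)))
print('plate',rx(P,(0,560,0,420),.096,.104,near))
h=(np.hypot(P[...,0]-.578,P[...,1]-.175)<.03)&(P[...,2]>.07)&(P[...,2]<.09)
p=P[h];print('head',len(p),p.min(0) if len(p) else 0,p.max(0),np.median(p,0))
```

```text
relay (167, np.float64(0.0578), array([ 0.5627, -0.1417,  0.0579]), array([ 562.9, -142.1]), array([30. , 30.1]), 13.2)
[0.65144246 0.16745593 0.21008248]
rail (5478, np.float64(0.0656), array([0.6153, 0.1817, 0.0655]), array([615.7, 181.7]), array([ 29.5, 142.8]), 8.4)
plate (1586, np.float64(0.0995), array([0.5537, 0.1719, 0.0994]), array([553.5, 172.7]), array([ 8.1, 99.1]), 8.3)
head 1192 [0.55439296 0.15089523 0.07025911] [0.5882657  0.19332399 0.08996006] [0.5714662  0.17458391 0.07983215]
```

View pics/w5.png

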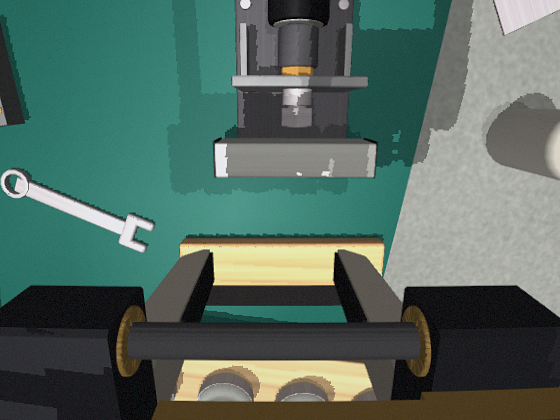

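The relay is home: top at 0.058, upright. The wrist view shows the plate at (300,82), the bolt head at (298,105) between plate and rail, and the rail at (295,158). Now I'll check the head in gap coordinates.

Run:
```python
from h import *
P=np.load('w5.npz')['P']
a=np.radians(8.4);u=np.array([np.cos(a),np.sin(a)]);v=np.array([-u[1],u[0]])
g=np.array([.5794,.1764]);q=P[...,:2]-g;X=q@u;Y=q@v;Z=P[...,2]
m=(abs(X)<.013)&(abs(Y)<.02)&(Z>.06)&(Z<.09)
print(m.sum(),[np.percentile(k[m]*1e3,[1,50,99]).round(1) for k in(X,Y,Z)])
for x in range(-12,14,3):
    k=m&(abs(X*1e3-x)<1.5); print(x,k.sum(),(Y[k].min()*1e3).round(1) if k.sum() else '',(Y[k].max()*1e3).round(1) if k.sum() else '',(np.median(Z[k])*1e3).round(1) if k.sum() else '')
plan([.5794,.1764,.15],98.4,8)
```

```text
781 [array([-12.9,  -2.1,   8.2]), array([-12. ,  -0.4,  11.4]), array([72.4, 79.7, 84. ])]
-12 114 -11.2 11.5 79.8
-9 83 -11.1 11.6 78.1
-6 100 -12.0 11.2 79.9
-3 120 -12.0 11.3 80.1
0 120 -12.0 11.4 80.3
3 118 -12.0 11.4 80.0
6 107 -11.9 11.6 80.1
9 19 -8.5 8.8 77.8
12 0   
t 14.2 d mm [-71.6  11.6 -59.8] w deg [0.1  0.04 0.31] minrows 1.8803910526152456 0.038287790490144344
[0.0345, 0.0111, 0.0299] [0.0002, 0.0001, 0.0006]
[0.0345, 0.0111, 0.0299] [0.0002, 0.0001, 0.0006]
[0.0345, 0.0111, 0.0299] [0.0002, 0.0001, 0.0006]
[0.0345, 0.0111, 0.0299] [0.0002, 0.0001, 0.0006]
[0.0345, 0.011, 0.0299] [0.0002, 0.0001, 0.0006]
[0.0345, 0.011, 0.0299] [0.0002, 0.0001, 0.0006]
[0.0346, 0.011, 0.0299] [0.0002, 0.0001, 0.0006]
[0.0346, 0.011, 0.0299] [0.0002, 0.0001, 0.0006]
```

Emit:
play_rows:
  slide:
    - [0.05, 0.02, 0.02]
    - [0.08, 0.02, 0.05]
    - [0.08, 0.02, 0.08]
    - [0.0585, 0.0266, 0.08]
    - [0, 0, 0.06]
    - [0, 0, 0.03]
    - [0, 0, 0]
    - [0, 0, 0]
  twist:
    - [0, 0, 0.005]
    - [0, 0, 0]
    - [0, 0, 0]
    - [0, 0, 0]
    - [0, 0, 0]
    - [0, 0, 0]
    - [0, 0, 0]
    - [0, 0, 0]

```text
t: 15.0
tool_pos: [0.5824, 0.1713, 0.1303]
orientation: [-0.223, 3.132, 0.0]
force: [-0.3, -0.3, 1.0]
opening: 0.0607
gripper_force: 0.0
```

Run:
```python
from h import *
for i in range(2):
    plan([.5814,.1762,.051],98.4,1); cams.read_camera('wrist')
plan([.5814,.1762,.051],98.4,1)
```

```text
t 15.0 d mm [ -1.    4.9 -79.3] w deg [-0.    0.07 -0.24] minrows 1.5888263445771103 0.029107421346424467
[0.0014, 0.0198, 0.3171] [-0.0001, 0.0012, -0.004]
t 15.05 d mm [ -1.1   4.8 -79.6] w deg [-0.    0.1  -0.24] minrows 1.5944375406996336 0.03044271606922759
[0.0023, 0.0196, 0.3183] [-0.0, 0.0017, -0.004]
t 15.1 d mm [ -1.1   4.7 -79.6] w deg [ 0.    0.11 -0.24] minrows 1.5952094288971863 0.030320102518446933
[0.0022, 0.0192, 0.3185] [0.0001, 0.0018, -0.0039]
```

Emit:
play_rows:
  slide:
    - [0.002, 0.0195, 0.01]
    - [0, 0, 0.05]
    - [0, 0, 0.06]
    - [0, 0, 0.06]
    - [0, 0, 0.06]
    - [0, 0, 0.05]
    - [0, 0, 0.028]
    - [0, 0, 0]
  twist:
    - [0, 0, -0.004]
    - [0, 0, 0]
    - [0, 0, 0]
    - [0, 0, 0]
    - [0, 0, 0]
    - [0, 0, 0]
    - [0, 0, 0]
    - [0, 0, 0]

```text
t: 15.9
tool_pos: [0.579, 0.1761, 0.0481]
orientation: [0.23, -3.13, 0.001]
force: [-0.7, -0.6, -0.4]
opening: 0.0599
gripper_force: 0.0
```

Run:
```python
from h import *
plan([.5814,.1762,.051],98.4,1);print(robot.read_state()['force'])
```

```text
t 15.9 d mm [2.4 0.1 2.9] w deg [-0.01 -0.15  0.02] minrows 0.07545488548512891 0.017885896436533138
[-0.0096, -0.0009, -0.0116] [-0.0002, -0.0025, 0.0003]
[-0.6666918  -0.61692741 -0.36997478]
```

Emit:
play_rows:
  slide:
    - [-0.008, 0, -0.01]
    - [0, 0, 0]
    - [0, 0, 0]
    - [0, 0, 0]
    - [0, 0, 0]
    - [0, 0, 0]
    - [0, 0, 0]
    - [0, 0, 0]
  twist:
    - [0, 0, 0]
    - [0, 0, 0]
    - [0, 0, 0]
    - [0, 0, 0]
    - [0, 0, 0]
    - [0, 0, 0]
    - [0, 0, 0]
    - [0, 0, 0]
  fingers: 1
  force: 45

```text
t: 16.7
tool_pos: [0.5823, 0.1768, 0.0528]
orientation: [-0.231, 3.133, 0.0]
force: [-0.4, 0.1, 3.5]
opening: 0.0249
gripper_force: 45.0
```

Emit:
play_rows:
  slide:
    - [0, 0, 0]
    - [0, 0, 0]
    - [0, 0, 0]
    - [0, 0, 0]
    - [0, 0, 0]
    - [0, 0, 0]
    - [0, 0, 0]
    - [0, 0, 0]
  twist:
    - [0, 0, 0]
    - [0, 0, 0]
    - [0, 0, 0]
    - [0, 0, 0]
    - [0, 0, 0]
    - [0, 0, 0]
    - [0, 0, 0]
    - [0, 0, 0]

```text
t: 17.5
tool_pos: [0.5823, 0.1768, 0.0527]
orientation: [-0.231, 3.133, 0.0]
force: [-0.8, 0.9, 4.6]
opening: 0.0253
gripper_force: 45.0
```

Emit:
play_rows:
  slide:
    - [0, 0, 0]
    - [0, 0, 0]
    - [0, 0, 0]
    - [0, 0, 0]
    - [0, 0, 0]
    - [0, 0, 0]
    - [0, 0, 0]
    - [0, 0, 0]
  twist:
    - [0, 0, 0]
    - [0, 0, 0]
    - [0, 0, 0]
    - [0, 0, 0]
    - [0, 0, 0]
    - [0, 0, 0]
    - [0, 0, 0]
    - [0, 0, 0]

```text
t: 18.3
tool_pos: [0.5822, 0.1767, 0.0527]
orientation: [-0.231, 3.133, 0.0]
force: [-0.4, 0.3, 5.3]
opening: 0.0249
gripper_force: 45.0
```

Run:
```python
from h import *
im,d,c,P=shot('scene');P=np.nan_to_num(P,nan=-1)
f=lambda i,y0,y1,x0,x1:cv2.resize(cv2.cvtColor(i[y0:y1,x0:x1],cv2.COLOR_RGB2BGR),(400,300),interpolation=cv2.INTER_CUBIC)
cv2.imwrite('pics/z3.png',np.hstack([f(im,175,265,180,300),f(im,175,265,320,440)]))
```

```text
(no output)
```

View pics/z3.png

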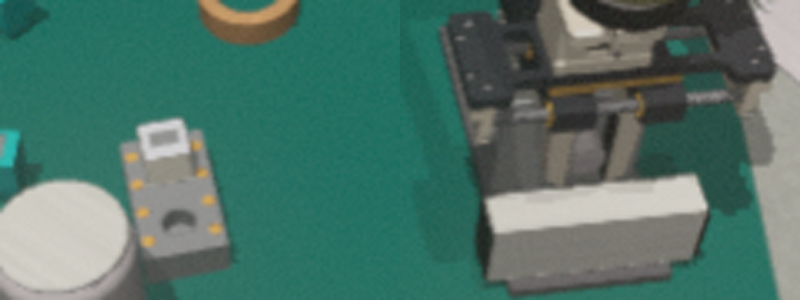

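The relay sits fully home in the square socket, and both fingers pinch the bolt head in the gap at a steady 45 N and 25 mm opening. Handing in.

```bash
python3 -c "
from plant import robot
print(robot.close_job())"
```

```text
the job is handed in; nothing more can be done
None
```

The job is handed in: the relay is fully home and released in the square socket, and the bolt head is held at a steady 45 N, at about 18.4 s of the 51 s allowed.

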